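# Pin and lock the violin-neck carving stand

## Robot

A 6-joint arm with a two-finger parallel gripper is mounted at the origin on the work surface. World frame = base frame: x ahead of the robot, y to its left, z up, the work surface at z = 0. Lengths are in m, angles in rad, forces in N, time in s.
With the tool pointing down it reaches from about 0.35 to 0.775 m from the base axis. Payload 5.5 kg.
Tool frame: the origin (TCP) lies on the centre line of the jaws, within the pads' length; the fingertips stand 11 mm ahead of it and the grasp point (between the pads) lies 8 mm behind it; z points along the fingers, y is the line along which they close (so a half turn about z gives the same grasp; the last joint's range is limited). The gripper opens to 85 mm and grips with 20 to 120 N. Pads are 22 mm wide; open, the fingers measure 114 mm over their backs; the gripper's body (76 mm by 85 mm) begins 54 mm behind the grasp point. The pads swing forward as they close: fully open they stand 13 mm farther back than shut.
Start: joints at [1.119, 0.313, 0.046, 1.304, 0, 1.431], TCP at [0.176, 0.547, 0.242] pointing down, gripper open.
Joint ranges: [-2.76, 2.76], [-0.86, 1.69], [-1.03, 1.26], [-2.2, 2.34], [-1.47, 1.5], [-3.14, 3.14]. Speed limits (rad/s): [2.57, 2.57, 3.14, 3.14, 3.14, 3.14].

## Interface

Orientations are given as a unit quaternion [w, x, y, z].
In Python, from workcell import env, viewer, order, models gives the robot as it stands.
- The arm moves only by the tool drive_tool, never from a script. Its argument "series" is a list that holds one entry, the list of rows, each a list of 6 numbers: the shift along the tool's x, y, z each as a share of 120 mm, from -1 to 1, then the turn, a rotation vector about the tool's x, y, z each as a share of 180 degrees, from -1 to 1. A call has 1 to 20 rows; each row shifts and turns the commanded pose from where the row before left it, along the tool's axes as they then stand; what a row does not reach is not made up. A row lasts 1/8 s, in which the tool goes at most 62.5 mm and 10.7 degrees, less where a joint would pass 70% of its speed; a pose out of reach is approached as far as the arm can. A call with a number of a shift or a turn outside -1 to 1 is refused whole. A call with a gripper value outside its range is refused whole. "jaw" is the opening, from -1 (shut) to 1 (fully open), set as the call begins (left out, the last holds). The fingers move at their own pace and stop on an object; "grip_force" is the grip in N (left out, the last holds). Time passes only in rows, so rows that do not move let the fingers close. It gives the time, the measured TCP pose, the force, the opening and the grip force at its end, in the units of the state.
- env.get_state(): the state, without advancing time (a new reading comes with each control period).
- viewer.read_camera(name): name is "scene" or "side" or "wrist"; returns the picture (420x560x3 uint8, red, green, blue); there is no depth.
- viewer.camera_info(name): a dict with "intrinsics" (3x3 intrinsics, pixels), "R" (3x3) and "t" (3): a world point X has camera coordinates R X + t; the wrist camera has in their place "T_tool_cam" (4x4, takes a point from camera to tool coordinates, whose origin is the TCP and whose axes are the flange's). Camera axes: x right, y down, z forward; pixel columns grow to the right and rows downward; lengths in m; the calibration is good to about 2 mm. A picture is of the moment at which its call begins: read the wrist's pose just before it. camera_info takes no time and is no camera call.
- order.hand_in(): hands the job in; it is judged then, once.
Trained networks look in the newest picture that a camera, given by its name, has taken for a name from the list of things; names that differ only in an ending like _2 or _b are one class to them, and where a whole thing is asked for, a point or a joint stands for the part that bears it (a point fixed in the world has none). Each returns a list of dicts, best first, with "score" (0 to 1); they miss things now and then, are a little off and sometimes report something else, mostly with a low value. They report only what shows in the picture. A call takes as long as a camera call. They do not tell look-alikes from the thing itself.
- models.silhouettes(label, camera): "region" (420x560 bool, what is visible of it) and "location" ([column, row] in pixels, amid what is visible of it).
The state is a dict: "clock": time; "joint_pos": joint angles; "qvel": joint speeds; "tau": joint torques, N m; "tcp_pos": TCP position; "orientation": TCP orientation; "wrist_force": force on the tool from outside, world axes, zero at the start; "ft_torque": the same for the moment, N m; "finger_gap": finger opening in m; "grip_force": force on a finger pad.
Only numpy, scipy, OpenCV 4.12 (cv2) and the standard library are available. Lean on these libraries where they do the work, as an engineer would, in place of code of your own. Each camera call takes 0.05 s, during which the arm holds its last target. There are 200 camera calls.

## Task

Swing the violin neck in the carving stand back round against its stop, without touching its carved head. Then take the red-knobbed index pin from the tool block and put it fully home, down through the turntable's lug and into the foot. Finally turn the stand's lock collar clockwise until its lever is at the red locked mark, and leave the other tools on the bench where they are.

Things in the scene. Friction and masses are not known exactly. Their poses are not given: they have to be found in the camera images.
- stand: Dark cast-iron foot, fixed to the bench: round flange 272 mm across, 12 mm high. Origin: centre of its underside, on the vertical axis about which turntable and collar turn; z up. Stand angles are counter-clockwise from above, from this frame's +x. At angle 0 stands a boss with the lower pin hole, and 24 to 38 mm to the clockwise side of the hole a stop block, 62 mm high.
- stand_axis (a point): Point on the stand's turning axis, 62 mm above the bench (height of the turntable's top face).
- base_hole (a point): Mouth of the lower pin hole in the foot's boss (48 x 44 mm), 112 mm from the turning axis, 32 mm above the bench; 14.4 mm wide with a 2 mm chamfer, vertical, 20 mm deep.
- table_top (a joint): Angle of the aluminium turntable in rad: 0 = hard stop, its lug against the stop block and its hole exactly over the foot's hole; grows counter-clockwise from above, up to 1.0. It starts between 0.45 and 0.85 and stays where it is left; about 2.5 N at the neck turns it. It carries the lug, two wooden jaws (outer faces 39 mm either side of the axis, 112 mm above the bench) and the neck.
- lug_hole (a point): Mouth of the pin hole in the turntable's lug, 112 mm from the turning axis, 62 mm above the bench; 14.4 mm wide, 2 mm chamfer, vertical, through a lug 12 mm thick and 40 mm wide. The frame's x axis points radially outwards, y counter-clockwise, z up.
- neck_mid (a point): Middle of the plain pale neck shaft held in the turntable's jaws, 100 mm from the turning axis, 112 mm above the bench. Shaft 30 mm wide, 24 mm thick (100 to 124 mm above the bench), free from 50 to 139 mm from the axis. It points along the frame's -y, 90 degrees clockwise of the lug; x is across the neck, to its counter-clockwise side, z up.
- collar (a joint): Angle of the steel lock collar (captive ring 196 mm across round the turntable) in rad: 0 = open, lever at stand angle 165 degrees at the white mark; grows clockwise from above to 1.309 = locked, lever at stand angle 90 degrees at the red mark on the foot: a hard stop. It starts between 0 and 0.3 and stays where it is left; about 3 N at the grip turns it.
- lever_grip (a point): Middle of the collar lever's upright black grip, 116 mm from the turning axis, 68 mm above the bench: a vertical cylinder 22 mm in diameter, from 44 to 86 mm above the bench, on a flat radial arm 18 mm wide whose top is 36 mm above the bench and whose end is 132 mm from the axis.
- block: Wooden tool block, fixed, 160 x 60 x 62 mm high. Origin: centre of its underside; x along its length. Two vertical holes, at x = -40 and x = +40 mm, 14 mm wide and 52 mm deep, one holding the pin and one the awl, either way round.
- pin: Index pin, 92 mm long, 0.1 kg, upright in the tool block, flange on the block's top. Origin: centre of its tip end (bottom); z up to the knob. Steel shank 12 mm in diameter, 48 mm long, last 7 mm tapered to 6 mm; flange 32 mm wide from 48 to 54 mm; red knob 28 mm in diameter from 54 to 92 mm. Fully home in the stand, its flange rests on the lug and its tip is 14 mm above the bench.
- pin_knob (a point): Point on the pin's axis inside the red knob, 74 mm above the pin's tip: where to grip it.
- awl: Awl with a pale bulb-shaped wooden handle 32 mm across, 104 mm long, standing in the other hole of the tool block. Origin: its lower tip. Leave alone.
- gouge: Carving gouge with turned wooden handle, 190 mm long, lying on the bench. Origin: underside, where blade meets handle; x towards the blade. Leave alone.
- spool_clamp: Upright spool clamp, two wooden spools on a brass rod, 36 mm across, 100 mm high. Origin: centre of its underside. Leave alone.
- plane: Small brass finger plane, 65 x 28 mm, 28 mm high. Origin: centre of its underside. Leave alone.
- scroll: Darker carved head (pegbox and scroll) at the end of the neck, turning with it: from 139 to 240 mm from the turning axis, up to 42 mm wide, 90 to 126 mm above the bench. Its origin lies on the turning axis at bench height; it extends along its -y axis. Must not be touched.
Things that resemble listed ones, but are neither listed nor needed, are in the scene too. What is meant by the pin is not blue, and is the smaller of those in its own colour.

How it is judged:
By the outcome, as a careful person would: the job done as asked, in the order asked, and still so for the second after the job is handed in, with the robot touching nothing.
It also fails if it takes over 72 s, if anything falls off the work surface, if the arm or the gripper's body presses on something with over 40 N, if the wrist force passes 120 N, or if a joint passes its speed limit or range.

## Working session

There is one attempt and no reset: what is moved stays moved. The work goes in short steps, Python scripts to look and compute and a tool call to move; the robot and the scene stay as the last step left them, time stands still between calls to the robot, and variables do not carry over. Pictures are saved under pics/ and viewed, at most 10 in all, crops included, and the job is handed in when it is done.

Besides the shell and the picture viewer there is one more tool, called after ">>>" by a JSON object that holds its "method" and its "body", one argument or row to a line. drive_tool: Moves the arm, as the interface text tells. Its arguments: {"type":"object","properties":{"series":{"type":"array"},"jaw":{"type":"number"},"grip_force":{"type":"number"}},"required":["series"]}

```bash
mkdir -p pics; ls; cat > h.py <<'E'
import numpy as np,cv2
from workcell import env,viewer,order,models
from scipy.spatial.transform import Rotation as Ro
def Rq(q): return Ro.from_quat([q[1],q[2],q[3],q[0]]).as_matrix()
def cam(name,s=None):
    c=viewer.camera_info(name);K=np.array(c['intrinsics'])
    if 'R' in c: return K,np.array(c['R']),np.array(c['t'])
    s=s or env.get_state();T=np.eye(4);T[:3,:3]=Rq(s['orientation']);T[:3,3]=s['tcp_pos']
    W=np.linalg.inv(T@np.array(c['T_tool_cam']));return K,W[:3,:3],W[:3,3]
def ray(C,uv):
    K,R,t=C;d=R.T@np.linalg.inv(K)@np.array([uv[0],uv[1],1.]);return -R.T@t,d/np.linalg.norm(d)
def onz(C,uv,z):
    o,d=ray(C,uv);return o+d*(z-o[2])/d[2]
def proj(C,X):
    K,R,t=C;p=(np.atleast_2d(X)@R.T+t)@K.T;return p[:,:2]/p[:,2:]
def tri(*cs):
    A=0;b=0
    for C,uv in cs:
        o,d=ray(C,uv);P=np.eye(3)-np.outer(d,d);A=A+P;b=b+P@o
    return np.linalg.solve(A,b)
def save(im,n): cv2.imwrite('pics/'+n,im[:,:,::-1])
E
python3 - <<'E'
from h import *
a=[viewer.read_camera(n) for n in('scene','side')]
save(np.hstack([cv2.resize(x,(800,600)) for x in a[:1]]),'scene.png');save(cv2.resize(a[1],(800,600)),'side.png')
for n in('scene','side'):
    K,R,t=cam(n);print(n,-R.T@t,R[2],K[0,0])
    for l in('stand','table_top','lever_grip','collar','pin','awl','neck_mid','scroll','block','spool_clamp','gouge','plane'):
        print(l,[(round(r['score'],2),[int(x) for x in r['location']],int(r['region'].sum())) for r in models.silhouettes(l,n)][:4])
print(env.get_state())
E
```

```text
pics
scene [1.2868001  0.27050036 0.89986095] [-0.6214769  -0.24742059 -0.74333674] 410.012045604539
stand [(0.63, [301, 231], 6757)]
table_top [(0.62, [298, 215], 3074)]
lever_grip [(0.68, [318, 239], 1551)]
collar [(0.7, [317, 242], 1621)]
pin [(0.94, [463, 233], 548), (0.5, [414, 213], 193), (0.49, [440, 201], 232)]
awl [(0.81, [411, 237], 225), (0.33, [301, 228], 6823)]
neck_mid [(0.82, [299, 215], 2938)]
scroll [(0.86, [273, 162], 293)]
block [(0.81, [406, 246], 1312)]
spool_clamp [(0.7, [138, 206], 366), (0.35, [314, 240], 1587)]
gouge [(0.51, [171, 152], 187), (0.15, [316, 240], 1434)]
plane [(0.81, [283, 293], 407), (0.6, [405, 245], 1347), (0.52, [302, 225], 6633)]
side [ 0.33969968 -1.06142092  1.09293911] [ 0.18837259  0.72001705 -0.66790061] 545.2217497759476
stand [(0.83, [251, 220], 5383), (0.55, [352, 329], 544), (0.43, [246, 214], 2750)]
table_top [(0.91, [246, 214], 2744)]
lever_grip [(0.83, [251, 227], 1027)]
collar [(0.82, [245, 224], 967)]
pin [(0.75, [171, 147], 143), (0.55, [202, 128], 295), (0.47, [204, 148], 166), (0.37, [352, 328], 490)]
awl [(0.67, [226, 139
[... 233 characters left out ...]
157)]
{'clock': 1.3, 'joint_pos': array([ 1.11942669e+00,  3.13193316e-01,  4.60722847e-02,  1.30356638e+00,
       -1.45159358e-05,  1.43121110e+00]), 'qvel': array([-0.00163721, -0.00152739, -0.00113191,  0.00187117,  0.0017841 ,
       -0.00072776]), 'tau': array([ 9.07766607e-04, -4.80460811e+01,  2.98815447e+01,  5.90340605e-04,
       -2.02368597e-04, -1.88958566e-06]), 'tcp_pos': array([0.17640833, 0.54731269, 0.24231564]), 'orientation': array([2.28014009e-05, 1.55261551e-01, 9.87873397e-01, 4.99844181e-05]), 'wrist_force': array([-0.23023947, -0.30004243,  0.52479169]), 'ft_torque': array([-0.0014628 , -0.01171415, -0.04352261]), 'grip_force': 0.0, 'finger_gap': 0.08525519159678892}
```

View pics/scene.png

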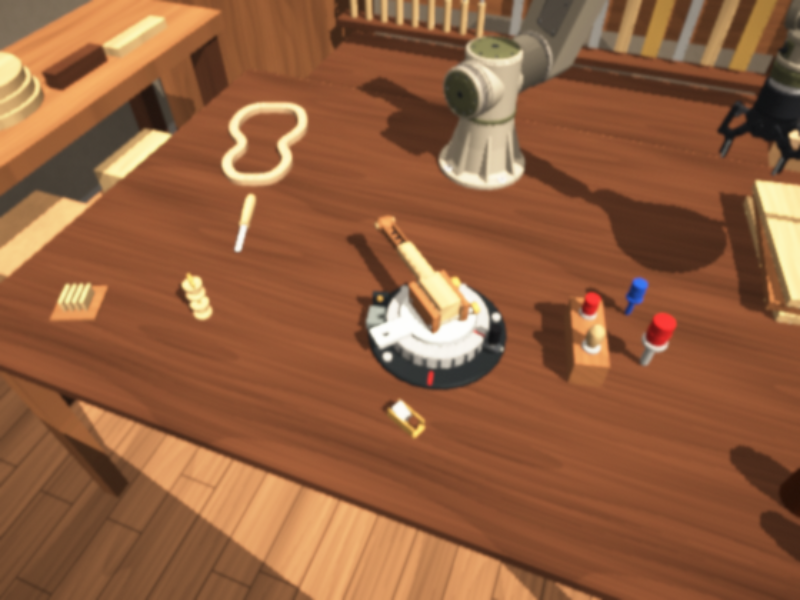

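View pics/side.png

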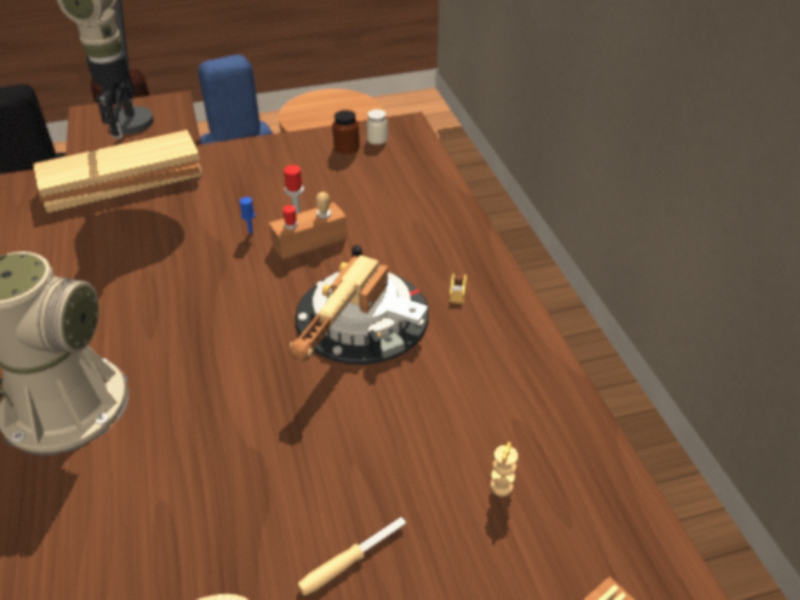

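The scene picture shows three things that could pass for the pin, in 560x420 pixels: the small red knob in the block at (414,213), the large red one standing on the bench at (463,232), and the blue one at (445,204). By the description I choose the small red one in the block. The stand is at about (302,230), with its red mark at (301,264) and the black lever grip at (346,238).

```bash
python3 - <<'E'
from h import *
S=cam('scene');D=cam('side')
k=.7
def b(n,p,q): print(n,tri((S,np.array(p)*k),(D,np.array(q)*k)).round(3))
b('pinknob',(592,303),(290,216));b('awl',(595,338),(323,205));b('bigred',(660,328),(292,180))
b('blue',(638,291),(247,210));b('grip',(495,340),(357,251));b('scroll tip',(385,222),(298,348));b('red mark',(430,378),(413,293))
b('lughole',(392,333),(406,311))
b('jawtop',(440,285),(362,270))
s,d=[models.silhouettes('stand',n) if viewer.read_camera(n) is not None else 0 for n in('scene','side')]
for C,r in((S,s),(D,d)):
    cs=max(cv2.findContours(r[0]['region'].astype(np.uint8),0,2)[0],key=len);print(cv2.boundingRect(cs))
print(viewer.camera_info('wrist'))
E
```

```text
pinknob [0.485 0.338 0.087]
awl [0.564 0.356 0.086]
bigred [0.513 0.458 0.098]
blue [0.4   0.418 0.065]
grip [0.607 0.194 0.065]
scroll tip [ 0.429 -0.095  0.112]
red mark [0.697 0.098 0.01 ]
lughole [0.655 0.007 0.052]
jawtop [0.581 0.069 0.127]
(257, 150, 98, 123)
(202, 171, 98, 84)
{'intrinsics': array([[321.81344027,   0.        , 277.70858996],
       [  0.        , 321.81344027, 211.02277038],
       [  0.        ,   0.        ,   1.        ]]), 'T_tool_cam': array([[-1.96657653e-03, -9.58460287e-01, -2.85219231e-01,
         7.37275424e-02],
       [ 9.99997944e-01, -1.74359395e-03, -1.03571882e-03,
        -9.32593673e-05],
       [ 4.95388834e-04, -2.85220682e-01,  9.58461745e-01,
        -1.31920665e-01],
       [ 0.00000000e+00,  0.00000000e+00,  0.00000000e+00,
         1.00000000e+00]])}
```

>>> {"method": "drive_tool", "body": {
  "series": [
    [[-0.28, -0.2, -0.082, 0, 0, 0], [-0.28, -0.2, -0.082, 0, 0, 0], [-0.28, -0.2, -0.082, 0, 0, 0], [-0.28, -0.2, -0.082, 0, 0, 0], [-0.28, -0.2, -0.082, 0, 0, 0], [-0.28, -0.2, -0.082, 0, 0, 0], [-0.28, -0.2, -0.082, 0, 0, 0], [-0.28, -0.2, -0.082, 0, 0, 0], [-0.28, -0.2, -0.082, 0, 0, 0], [-0.28, -0.2, -0.082, 0, 0, 0], [-0.28, -0.2, -0.082, 0, 0, 0], [-0.28, -0.2, -0.082, 0, 0, 0], [0, 0, 0, 0, 0, 0], [0, 0, 0, 0, 0, 0]]
  ],
  "jaw": -1
}}

```text
clock: 3.25
tcp_pos: [0.4716, 0.1496, 0.3602]
orientation: [-0.0, 0.156, 0.988, 0.0]
wrist_force: [0.9, 0.3, -0.5]
finger_gap: -0.0003
grip_force: 0.0
```

```bash
cat > look.py <<'E'
from h import *
import sys,pickle
n=sys.argv[1];s=env.get_state();im=viewer.read_camera('wrist');C=cam('wrist',s);o=viewer.read_camera
np.savez(n+'.npz',K=C[0],R=C[1],t=C[2],im=im)
save(im,n+'_raw.png')
print(s['tcp_pos'],s['orientation'],s['clock'])
for l in sys.argv[2:]:
    rs=models.silhouettes(l,'wrist')
    print(l,[(round(r['score'],2),np.round(r['location'],1).tolist(),int(r['region'].sum())) for r in rs][:4])
save(cv2.resize(im,(800,600)),n+'.png')
E
python3 look.py w1 stand lever_grip pin awl neck_mid table_top
```

```text
[0.47155889 0.14955931 0.36019277] [-2.99530312e-04  1.55547141e-01  9.87828416e-01  1.34029706e-04] 3.25
stand [(0.65, [229.7, 227.6], 20516)]
lever_grip [(0.92, [271.3, 210.9], 4291)]
pin [(0.96, [472.0, 50.2], 1163), (0.86, [426.7, 140.3], 829), (0.81, [531.7, 134.2], 2073)]
awl []
neck_mid [(0.8, [215.6, 240.8], 9635)]
table_top [(0.62, [218.3, 237.5], 10038)]
```

View pics/w1.png

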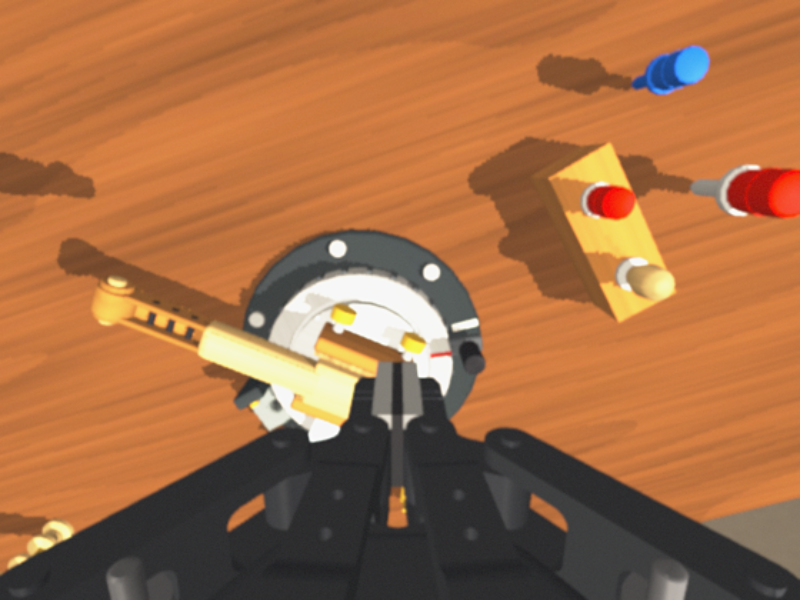

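The wrist picture w1 shows the small red knob in the block at (427,140), the pale awl handle at (455,198), the big red one at (540,134) and the blue one at (478,48). The lever grip is at (330,249), the white mark at (325,228), and the lug at about (190,285). I'll take a second view from farther out.

>>> {"method": "drive_tool", "body": {
  "series": [
    [[-0.2, 0.1, 0, 0, 0, 0], [-0.2, 0.1, 0, 0, 0, 0], [-0.2, 0.1, 0, 0, 0, 0], [-0.2, 0.1, 0, 0, 0, 0], [0, 0, 0, 0, 0, 0], [0, 0, 0, 0, 0, 0]]
  ]
}}

```text
clock: 4.35
tcp_pos: [0.5773, 0.1659, 0.3602]
orientation: [-0.0, 0.155, 0.988, -0.0]
wrist_force: [-0.2, -0.4, 0.1]
finger_gap: -0.0001
grip_force: 0.0
```

```bash
python3 look.py w2 stand lever_grip pin awl neck_mid
```

```text
[0.57727151 0.16592591 0.3601957 ] [-4.65177387e-04  1.55054274e-01  9.87905840e-01 -8.31799268e-05] 4.35
stand [(0.68, [205.1, 173.8], 28781)]
lever_grip [(0.72, [258.6, 156.3], 5464)]
pin [(0.81, [511.9, 46.5], 2630), (0.73, [395.3, 55.5], 892)]
awl [(0.69, [422.9, 118.7], 918), (0.65, [253.2, 160.1], 5738)]
neck_mid [(0.65, [190.1, 180.5], 14736)]
```

View pics/w2.png

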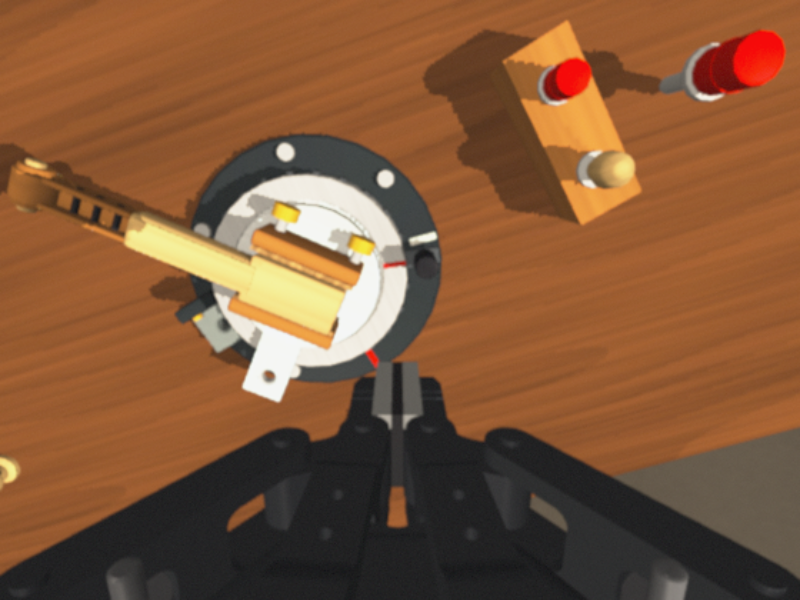

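The picture w2 shows, in its own 560x420 pixels, the lug hole at (188,263), the base hole at (156,227), the red mark at (260,250) and the white mark at (297,167). The grip top is at (299,184) and the small red knob at (398,55).

```bash
cat > fit.py <<'E'
from h import *
from scipy.optimize import least_squares
def ld(n):
    d=np.load(n+'.npz');return (d['K'],d['R'],d['t']),d['im']
W=[ld('w1'),ld('w2')]
th=np.linspace(0,2*np.pi,40);circ=np.c_[np.cos(th),np.sin(th)]
def hullc(C,p,segs):
    P=np.vstack([np.c_[p[0]+r*circ[:,0],p[1]+r*circ[:,1],np.full(40,p[2]+z)] for r,z in segs])
    h=cv2.convexHull(proj(C,P).astype(np.float32));m=cv2.moments(h);return np.array([m['m10'],m['m01']])/m['m00'],m['m00']
def redmask(im,near):
    h=cv2.cvtColor(im,cv2.COLOR_RGB2HSV);m=((h[...,0]<6)|(h[...,0]>174))&(h[...,1]>190)&(h[...,2]>60)
    n,l,st,ce=cv2.connectedComponentsWithStats(m.astype(np.uint8))
    i=1+np.argmin(np.linalg.norm(ce[1:]-near,axis=1)+1e3*(st[1:,4]<40));return ce[i],st[i,4]
if __name__=='__main__':
    obs=[redmask(im,n) for (C,im),n in zip(W,[(427,140),(397,55)])]
    S=cam('scene');
    sc=redmask(viewer.read_camera('scene'),(414,213));sd=redmask(viewer.read_camera('side'),(203,151))
    V=[W[0][0],W[1][0],S,cam('side')];O=obs+[sc,sd]
    f=lambda p,idx:np.concatenate([hullc(V[i],p,[(.014,-.019),(.014,.019)])[0]-O[i][0] for i in idx])
    for idx in([0,1],[2,3],[0,1,2,3]):
        r=least_squares(f,[.485,.338,.087],args=(idx,),x_scale=.01);print('knob mid',r.x.round(4),r.fun.round(2))
    print([o[1] for o in O],[round(hullc(V[i],r.x,[(.014,-.019),(.014,.019)])[1]) for i in range(4)])
    # flange circle
    for (C,im),g in zip(W,[(.58,.08)]*2):
        g8=cv2.GaussianBlur(im,(3,3),0).astype(float);R=g8[...,0]-g8[...,2]  # wood is orange
        pts=[]
        for a in np.linspace(0,2*np.pi,180):
            rr=np.arange(.120,.155,.0005);P=np.c_[g[0]+rr*np.cos(a),g[1]+rr*np.sin(a),np.full(len(rr),.012)]
            uv=proj(C,P).astype(np.float32)
            v=cv2.remap(R.astype(np.float32),uv[:,0].reshape(-1,1),uv[:,1].reshape(-1,1),1).ravel()
            dv=np.diff(cv2.blur(v.reshape(-1,1),(1,5)).ravel());i=np.argmax(dv)
            if dv[i]>2.5 and uv[:,1].max()<(250 if a>-9 else 0): pts.append(P[i,:2])
        pts=np.array(pts)
        for fixed in(1,0):
            q=least_squares(lambda q:np.hypot(*(pts-q[:2]).T)-(.136 if fixed else q[2]),[*g,.136],loss='soft_l1',f_scale=.001)
            print('axis',q.x.round(4),len(pts),np.median(abs(q.fun)).round(4))
E
python3 fit.py; python3 - <<'E'
from fit import *
C=W[1][0]
for n,uv,z in(('lughole',(269,376),.062),('basehole',(223,324),.032),('red',(372,358),.012),('white',(423,239),.012),('grip',(427,262),.086)):
    print(n,onz(C,np.array(uv)*.7,z).round(4))
E
```

```text
knob mid [0.4864 0.3375 0.0856] [ 0.57 -0.36 -0.52  0.3 ]
knob mid [0.4841 0.3356 0.0907] [ 0.08 -0.1   0.11  0.09]
knob mid [0.486  0.3354 0.0908] [ 0.71  0.16 -0.79 -0.31 -0.13  0.33  0.71  0.  ]
[np.int32(520), np.int32(659), np.int32(136), np.int32(65)] [757, 861, 179, 127]
axis [0.5804 0.0717 0.136 ] 88 0.0008
axis [0.5778 0.0729 0.1337] 88 0.0003
axis [0.5809 0.071  0.136 ] 113 0.0006
axis [0.5796 0.0723 0.1344] 113 0.0003
lughole [ 6.64e-01 -4.00e-04  6.20e-02]
basehole [ 0.6039 -0.0368  0.032 ]
red [0.6974 0.097  0.012 ]
white [0.5861 0.1914 0.012 ]
grip [0.5949 0.1883 0.086 ]
```

>>> {"method": "drive_tool", "body": {
  "series": [
    [[-0.063, -0.398, 0.25, 0, 0, 0], [-0.063, -0.398, 0.25, 0, 0, 0], [-0.063, -0.398, 0.25, 0, 0, 0], [-0.063, -0.398, 0.25, 0, 0, 0], [0, 0, 0.12, 0, 0, -0.0532], [0, 0, 0.12, 0, 0, -0.0532], [0, 0, 0.12, 0, 0, -0.0532], [0, 0, 0.12, 0, 0, -0.0532], [0, 0, 0.12, 0, 0, -0.0532], [0, 0, 0.2, 0, 0, -0.0532], [0, 0, 0.2, 0, 0, -0.0532], [0, 0, 0.12, 0, 0, 0], [0, 0, 0, 0, 0, 0]]
  ]
}}

```text
clock: 6.38
tcp_pos: [0.5473, -0.0252, 0.1051]
orientation: [-0.001, -0.415, 0.91, 0.001]
wrist_force: [-0.6, -0.5, 0.6]
finger_gap: -0.0002
grip_force: 0.0
```

```bash
cat > st.py <<'E'
from h import *
s=env.get_state();p=s['tcp_pos'];R=Rq(s['orientation']);A=np.array([.580,.0725])
print('t',s['clock'],'p',p.round(4),'yaw_y',np.degrees(np.arctan2(R[1,1],R[0,1])).round(1),'tilt',R[2,2].round(4),'F',np.round(s['wrist_force'],1),'j',np.round(s['joint_pos'],2))
r=p[:2]-A;print('r',np.hypot(*r).round(4),'stand ang',(np.degrees(np.arctan2(r[1],r[0]))+77.7).round(1))
E
python3 st.py
```

```text
t 6.375 p [ 0.5473 -0.0252  0.1051] yaw_y 139.0 tilt -1.0 F [-0.6 -0.5  0.6] j [-0.19  0.34 -0.26  0.97  0.   -1.05]
r 0.1031 stand ang -30.8
```

>>> {"method": "drive_tool", "body": {
  "series": [
    [[0, 0.035, 0, 0, 0, 0], [0, 0.035, 0, 0, 0, 0], [0.012, 0.042, 0, 0, 0, 0.0167], [0.012, 0.042, 0, 0, 0, 0.0167], [0.012, 0.042, 0, 0, 0, 0.0167], [0.012, 0.042, 0, 0, 0, 0.0167], [0.012, 0.042, 0, 0, 0, 0.0167], [0.012, 0.042, 0, 0, 0, 0.0167], [0.012, 0.042, 0, 0, 0, 0.0167], [0.012, 0.042, 0, 0, 0, 0.0167], [0.012, 0.042, 0, 0, 0, 0.0167], [0.012, 0.042, 0, 0, 0, 0.0167], [0, 0, 0, 0, 0, 0]]
  ]
}}

```text
clock: 8.0
tcp_pos: [0.5014, 0.0125, 0.1068]
orientation: [0.001, -0.166, 0.986, -0.0]
wrist_force: [-0.0, -0.7, -0.2]
finger_gap: 0.0
grip_force: 0.1
```

```bash
python3 st.py
```

```text
t 8.0 p [0.5014 0.0125 0.1068] yaw_y 109.1 tilt -1.0 F [-0.  -0.7 -0.2] j [-0.14  0.26 -0.38  0.93  0.   -0.47]
r 0.0988 stand ang -64.9
```

>>> {"method": "drive_tool", "body": {
  "series": [
    [[0.012, 0.042, 0, 0, 0, 0.0167], [0.012, 0.042, 0, 0, 0, 0.0167], [0, 0.01, 0, 0, 0, 0.004], [0, 0, 0, 0, 0, 0]]
  ]
}}

```text
clock: 8.5
tcp_pos: [0.4954, 0.0221, 0.1063]
orientation: [0.0, -0.108, 0.994, -0.0]
wrist_force: [-0.1, -2.4, 1.8]
finger_gap: -0.0001
grip_force: 1.0
```

```bash
python3 st.py; python3 look.py w3 neck_mid
```

```text
t 8.5 p [0.4954 0.0221 0.1063] yaw_y 102.4 tilt -1.0 F [-0.1 -2.4  1.8] j [-0.12  0.25 -0.39  0.93 -0.   -0.33]
r 0.0985 stand ang -71.5
[0.49536231 0.02211146 0.10631186] [ 3.38956032e-04 -1.08304391e-01  9.94117710e-01 -1.49258890e-04] 8.5
neck_mid [(0.59, [355.3, 157.7], 26436)]
```

View pics/w3.png

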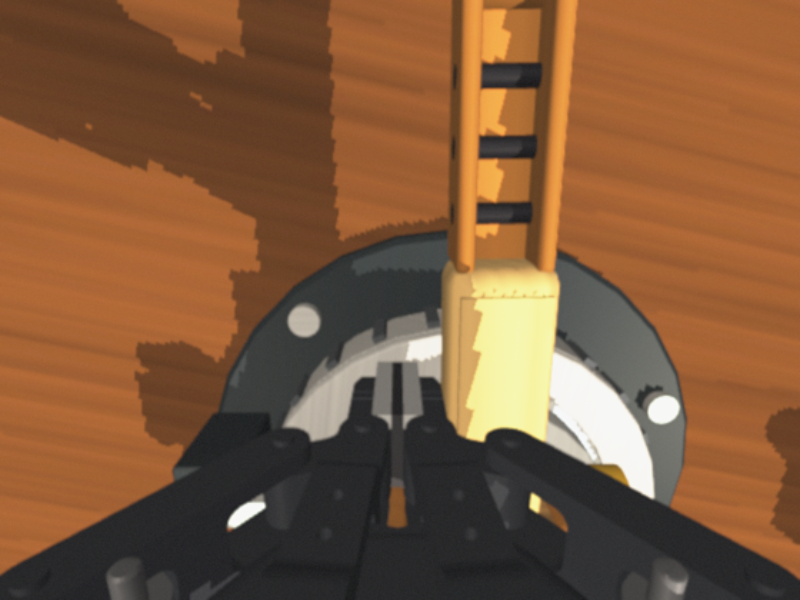

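The neck's near edge lies right beside the closed finger at (310,300) in w3, and the force is light, so I'm in contact. I'll creep on to the stop.

>>> {"method": "drive_tool", "body": {
  "series": [
    [[0, 0.01, 0, 0, 0, 0], [0, 0.01, 0, 0, 0, 0], [0, 0, 0, 0, 0, 0]]
  ]
}}

```text
clock: 8.98
tcp_pos: [0.495, 0.0231, 0.1061]
orientation: [0.0, -0.107, 0.994, -0.002]
wrist_force: [1.1, -8.1, 2.0]
finger_gap: -0.0
grip_force: 4.1
```

>>> {"method": "drive_tool", "body": {
  "series": [
    [[0, 0.01, 0, 0, 0, 0], [0, 0.01, 0, 0, 0, 0], [0, 0, 0, 0, 0, 0]]
  ]
}}

```text
clock: 9.35
tcp_pos: [0.495, 0.0232, 0.1062]
orientation: [0.0, -0.107, 0.994, -0.004]
wrist_force: [1.3, -15.6, 0.0]
finger_gap: 0.0
grip_force: 8.2
```

>>> {"method": "drive_tool", "body": {
  "series": [
    [[0, -0.2, 0, 0, 0, 0], [0, -0.1, 0, 0, 0, 0], [0, 0, -0.4, 0, 0, 0], [0, 0, -0.4, 0, 0, 0], [0, 0, -0.4, 0, 0, 0], [-0.316, -0.12, 0, 0, 0, 0], [-0.316, -0.12, 0, 0, 0, 0], [-0.316, -0.12, 0, 0, 0, 0], [-0.316, -0.12, 0, 0, 0, 0], [0, 0, 0, 0, 0, 0], [0, 0, 0, 0, 0, 0]]
  ]
}}

```text
clock: 10.72
tcp_pos: [0.6614, -0.0315, 0.2492]
orientation: [-0.001, -0.108, 0.994, 0.001]
wrist_force: [0.3, -1.0, 0.2]
finger_gap: 0.0
grip_force: 0.0
```

```bash
python3 look.py w4; python3 st.py; python3 - <<'E'
from h import *
d=np.load('w4.npz');C=(d['K'],d['R'],d['t']);print(proj(C,[[.6039,-.0369,.062]]))
u,v=proj(C,[[.6039,-.0369,.062]])[0];u=int(u);v=int(v);x0=max(u-120,0);y0=max(v-90,0)
c=d['im'][y0:y0+180,x0:x0+240];save(cv2.resize(c,(720,540),interpolation=2),'w4c.png');print(x0,y0,c.shape)
E
```

```text
[ 0.66143321 -0.03148743  0.24919045] [-9.86412619e-04 -1.07945029e-01  9.94156194e-01  5.99939232e-04] 10.725
t 10.775 p [ 0.6612 -0.0315  0.2498] yaw_y 102.4 tilt -1.0 F [-0.4  0.1 -0.5] j [-0.17  0.49  0.33  1.41  0.   -0.39]
r 0.1319 stand ang 25.7
[[284.40144479 133.2730049 ]]
164 43 (180, 240, 3)
```

View pics/w4c.png

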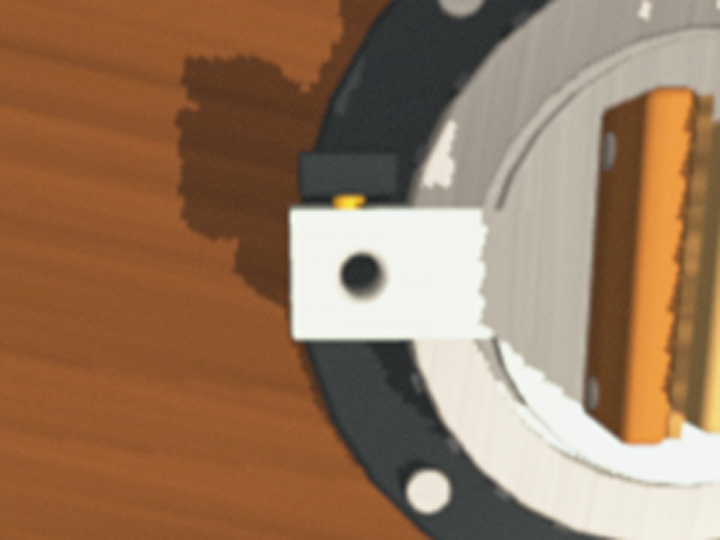

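In w4 the lug lies against the stop's yellow bumper, and the lug hole is at (284.7,134.7) in full-picture pixels, 1.4 px from the prediction. Next I'll take the same view over the pin.

>>> {"method": "drive_tool", "body": {
  "series": [
    [[0.036, 0.407, 0, 0, 0, 0], [0.036, 0.407, 0, 0, 0, 0], [0.036, 0.407, 0, 0, 0, 0], [0.036, 0.407, 0, 0, 0, 0], [0.036, 0.407, 0, 0, 0, 0], [0.036, 0.407, 0, 0, 0, 0], [0.036, 0.407, 0, 0, 0, 0], [0.036, 0.407, 0, 0, 0, 0], [0, 0, 0, 0, 0, 0], [0, 0, 0, 0, 0, 0]]
  ]
}}

```text
clock: 12.02
tcp_pos: [0.5439, 0.342, 0.2507]
orientation: [0.0, -0.108, 0.994, -0.0]
wrist_force: [-0.2, -0.8, 0.2]
finger_gap: 0.0
grip_force: 0.0
```

```bash
python3 look.py w5 pin; python3 st.py; python3 - <<'E'
from fit import *
d=np.load('w4.npz');C=(d['K'],d['R'],d['t']);print('lug',onz(C,(284.7,134.7),.062))
C,im=ld('w5');u,v=proj(C,[.486,.337,.087])[0];print(u,v);o=redmask(im,(u,v));print(o)
V=[W[0][0],W[1][0],C];O=[redmask(W[0][1],(427,140)),redmask(W[1][1],(397,55)),o]
f=lambda p:np.concatenate([hullc(V[i],p,[(.014,-.019),(.014,.019)])[0]-O[i][0] for i in range(3)])
r=least_squares(f,[.485,.338,.087],x_scale=.01);print('3view',r.x.round(4),r.fun.round(2))
r=least_squares(lambda q:hullc(C,[q[0],q[1],.087],[(.014,-.019),(.014,.019)])[0]-o[0],[.485,.338],x_scale=.01);print('z fixed',r.x.round(4),hullc(C,[*r.x,.087],[(.014,-.019),(.014,.019)])[1])
x0=max(int(u)-120,0);y0=max(int(v)-90,0);save(cv2.resize(im[y0:y0+180,x0:x0+240],(720,540),interpolation=2),'w5c.png');print(x0,y0)
E
```

```text
[0.54388187 0.3419928  0.25072708] [ 2.72734243e-04 -1.08188379e-01  9.94130374e-01 -1.83686369e-05] 12.025
pin [(0.73, [409.6, 197.4], 2803), (0.69, [396.1, 55.8], 1554), (0.57, [287.4, 132.0], 978)]
t 12.125 p [0.5447 0.3411 0.2505] yaw_y 102.3 tilt -1.0 F [-0.3  0.6  0.2] j [ 0.43  0.45  0.26  1.39 -0.    0.22]
r 0.2709 stand ang 175.2
lug [ 0.60514879 -0.03632468  0.062     ]
285.81035082377616 133.90342541357066
(array([285.69605263, 134.43026316]), np.int32(760))
3view [0.486  0.3364 0.0881] [ 0.57 -0.26 -0.72 -0.15 -0.03  0.32]
z fixed [0.4858 0.3364] 902.8183438124834
165 43
```

View pics/w5c.png

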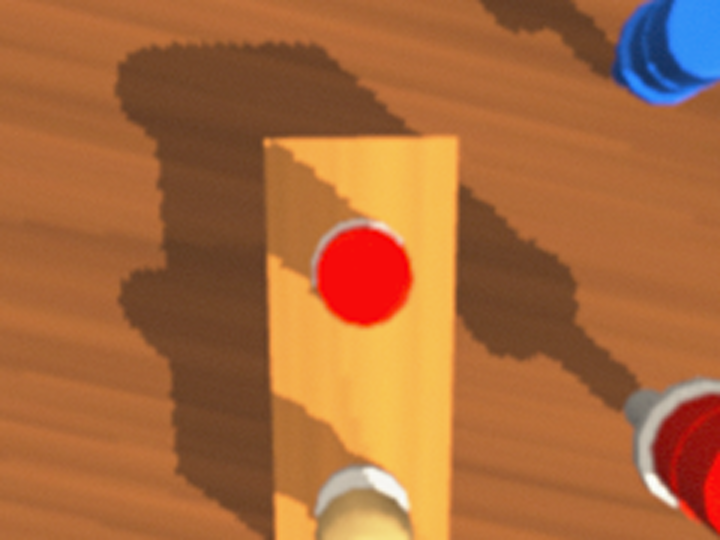

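The crop confirms the small red knob in the block, with its centre at (286,134) in full-picture pixels. The big red one and the blue one stand off the block on the right.

>>> {"method": "drive_tool", "body": {
  "series": [
    [[0.242, 0.032, 0, 0, 0, 0], [0.242, 0.032, 0, 0, 0, 0], [0, 0, 0, 0, 0, 0], [0, 0, 0.4, 0, 0, 0], [0, 0, 0.4, 0, 0, 0], [0, 0, 0.4, 0, 0, 0], [0, 0, 0.18, 0, 0, 0], [0, 0, 0, 0, 0, 0], [0, 0, 0, 0, 0, 0]]
  ],
  "jaw": 0.4
}}

```text
clock: 13.25
tcp_pos: [0.4878, 0.3372, 0.0856]
orientation: [0.001, -0.107, 0.994, 0.0]
wrist_force: [-0.2, 0.1, 0.3]
finger_gap: 0.0597
grip_force: 0.0
```

```bash
python3 st.py
```

```text
t 13.25 p [0.4878 0.3372 0.0856] yaw_y 102.3 tilt -1.0 F [-0.2  0.1  0.3] j [ 0.47  0.44 -0.17  0.96 -0.    0.25]
r 0.2803 stand ang 186.9
```

>>> {"method": "drive_tool", "body": {
  "series": [
    [[0.014, 0, 0, 0, 0, 0], [0, 0, 0, 0, 0, 0]]
  ]
}}

```text
clock: 13.5
tcp_pos: [0.4853, 0.3372, 0.0856]
orientation: [0.001, -0.108, 0.994, 0.0]
wrist_force: [-0.0, 1.0, -0.1]
finger_gap: 0.06
grip_force: 0.0
```

>>> {"method": "drive_tool", "body": {
  "series": [
    [[0, 0, 0, 0, 0, 0], [0, 0, 0, 0, 0, 0], [0, 0, 0, 0, 0, 0], [0, 0, 0, 0, 0, 0], [0, 0, 0, 0, 0, 0]]
  ],
  "jaw": -1,
  "grip_force": 50
}}

```text
clock: 14.12
tcp_pos: [0.485, 0.3372, 0.0849]
orientation: [0.0, -0.108, 0.994, 0.0]
wrist_force: [-0.8, 0.4, 4.9]
finger_gap: 0.0267
grip_force: 49.6
```

```bash
python3 st.py
```

```text
t 14.125 p [0.485  0.3372 0.0849] yaw_y 102.4 tilt -1.0 F [-0.8  0.4  4.9] j [ 0.47  0.43 -0.18  0.96  0.    0.26]
r 0.2812 stand ang 187.4
```

>>> {"method": "drive_tool", "body": {
  "series": [
    [[0, 0, -0.1, 0, 0, 0], [0, 0, -0.25, 0, 0, 0], [0, 0, -0.45, 0, 0, 0], [0, 0, -0.45, 0, 0, 0], [0, 0, 0, 0, 0, 0], [-0.034, -0.361, 0, 0, 0, 0], [-0.034, -0.361, 0, 0, 0, 0], [-0.034, -0.361, 0, 0, 0, 0], [-0.034, -0.361, 0, 0, 0, 0], [-0.034, -0.361, 0, 0, 0, 0], [-0.034, -0.361, 0, 0, 0, 0], [-0.034, -0.361, 0, 0, 0, 0], [-0.034, -0.361, 0, 0, 0, 0], [-0.034, -0.361, 0, 0, 0, 0], [0, 0, 0, 0, 0, 0], [0, 0, 0, 0, 0, 0], [0, 0, 0, 0, 0, 0]]
  ]
}}

```text
clock: 16.25
tcp_pos: [0.6036, -0.0349, 0.234]
orientation: [-0.0, -0.108, 0.994, 0.0]
wrist_force: [-0.7, -0.2, -1.1]
finger_gap: 0.0267
grip_force: 49.7
```

```bash
for i in 1 2 3 4; do python3 look.py w6 | tail -1; done; python3 st.py;python3 - <<'E'
from h import *
d=np.load('w6.npz');im=d['im'];save(cv2.resize(im[150:420,100:460],(720,540),interpolation=2),'w6c.png')
E
```

```text
[ 0.6036026  -0.0348977   0.23401184] [-4.68790148e-04 -1.08443419e-01  9.94102465e-01  3.06945205e-04] 16.25
[ 0.60370648 -0.03482852  0.23424184] [-2.62491231e-04 -1.08560650e-01  9.94089773e-01  1.98322473e-04] 16.3
[ 0.60381915 -0.0348642   0.2343994 ] [-9.85424787e-05 -1.08592420e-01  9.94086345e-01  1.22583127e-04] 16.35
[ 0.60391316 -0.03496954  0.2344478 ] [-2.39236213e-05 -1.08550533e-01  9.94090930e-01  6.70167455e-05] 16.4
t 16.45 p [ 0.604  -0.0351  0.2345] yaw_y 102.5 tilt -1.0 F [-0.6 -1.3 -0.5] j [-0.19  0.37  0.11  1.31  0.   -0.41]
r 0.1102 stand ang 0.3
```

View pics/w6c.png

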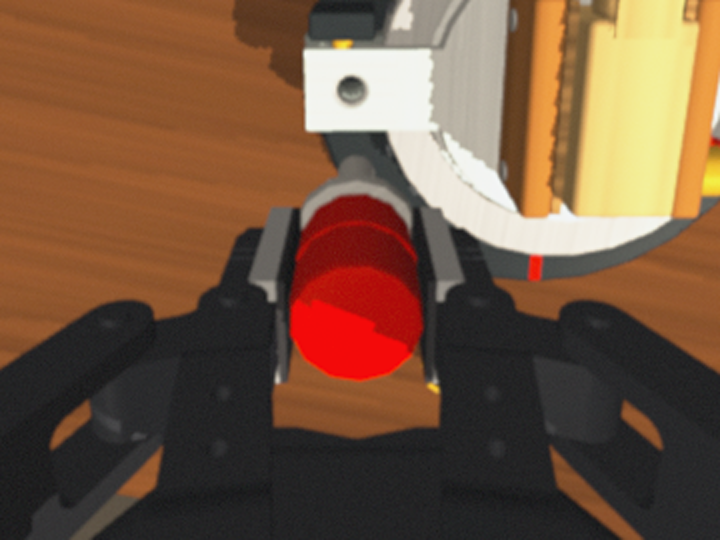

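```bash
python3 - <<'E'
from fit import *
C,im=ld('w6');print('hole',onz(C,(275.5,195),.062))
for d in(.002,.003):
  p=np.array([.605,-.0357,.2344]);print('pred knob',hullc(C,p+[0,0,d],[(.014,-.019),(.014,.019)])[0],'tip',proj(C,p-[0,0,.071]),'flange',hullc(C,p-[0,0,.020],[(.016,-.003),(.016,.003)])[0])
print(redmask(im,(278,290)))
E
```

```text
hole [ 0.60492069 -0.03668854  0.062     ]
pred knob [274.88519582 293.70873607] tip [[275.89750999 231.29703488]] flange [275.33849665 265.10543799]
pred knob [274.86505481 294.95183077] tip [[275.89750999 231.29703488]] flange [275.33849665 265.10543799]
(array([277.51894094, 294.95824847]), np.int32(4910))
```

>>> {"method": "drive_tool", "body": {
  "series": [
    [[0, -0.015, 0, 0, 0, 0], [0, 0, 0.25, 0, 0, 0], [0, 0, 0.25, 0, 0, 0], [0, 0, 0.25, 0, 0, 0], [0, 0, 0, 0, 0, 0], [0, 0, 0, 0, 0, 0]]
  ]
}}

```text
clock: 17.2
tcp_pos: [0.6052, -0.0379, 0.1455]
orientation: [0.001, -0.108, 0.994, -0.0]
wrist_force: [-0.0, -0.2, -0.7]
finger_gap: 0.0267
grip_force: 49.7
```

```bash
python3 look.py w7; python3 st.py; python3 - <<'E'
from fit import *
C,im=ld('w7');save(cv2.resize(im[180:420,120:440],(720,540),interpolation=2),'w7c.png')
E
```

```text
[ 0.60516683 -0.0378705   0.14552511] [ 6.37266407e-04 -1.07810650e-01  9.94171227e-01 -1.67400803e-04] 17.2
t 17.25 p [ 0.6056 -0.038   0.146 ] yaw_y 102.4 tilt -1.0 F [-0.6 -0.4  0.1] j [-0.19  0.41 -0.05  1.11  0.   -0.41]
r 0.1134 stand ang 0.7
```

View pics/w7c.png

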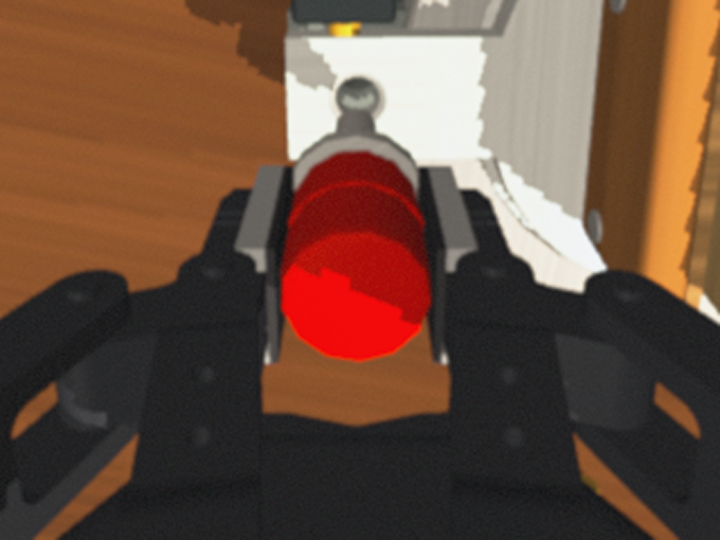

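```bash
python3 - <<'E'
from fit import *
C,im=ld('w7');h=onz(C,(278.7,223.1),.062);s=env.get_state();R=Rq(s['orientation'])
k=redmask(im,(278,295));r=least_squares(lambda q:hullc(C,[q[0],q[1],.1475],[(.014,-.019),(.014,.019)])[0]-k[0],[.605,-.037],x_scale=.01)
print('hole',h,'knob',r.x,'tool-frame hole-knob mm',(R.T@(h-np.r_[r.x,.062])*1e3).round(2), s['tcp_pos'])
E
```

```text
hole [ 0.60442274 -0.03709736  0.062     ] knob [ 0.6066203  -0.03740022] tool-frame hole-knob mm [ 2.08  0.77 -0.01] [ 0.60556937 -0.03797223  0.14602451]
```

>>> {"method": "drive_tool", "body": {
  "series": [
    [[0.008, 0.003, 0.03, 0, 0, 0], [0, 0, 0.06, 0, 0, 0], [0, 0, 0.06, 0, 0, 0], [0, 0, 0.04, 0, 0, 0], [0, 0, 0, 0, 0, 0]]
  ]
}}

```text
clock: 17.88
tcp_pos: [0.6031, -0.0375, 0.1208]
orientation: [-0.001, -0.108, 0.994, 0.0]
wrist_force: [-0.2, 0.2, -0.6]
finger_gap: 0.0265
grip_force: 49.7
```

```bash
python3 st.py
```

```text
t 17.875 p [ 0.6031 -0.0375  0.1208] yaw_y 102.4 tilt -1.0 F [-0.2  0.2 -0.6] j [-0.19  0.43 -0.09  1.06  0.   -0.41]
r 0.1124 stand ang -0.5
```

>>> {"method": "drive_tool", "body": {
  "series": [
    [[0, 0, 0.06, 0, 0, 0], [0, 0, 0.06, 0, 0, 0], [0, 0, 0.04, 0, 0, 0], [0, 0, 0, 0, 0, 0]]
  ]
}}

```text
clock: 18.38
tcp_pos: [0.6031, -0.0375, 0.1017]
orientation: [-0.001, -0.108, 0.994, 0.0]
wrist_force: [-0.7, 0.4, -1.0]
finger_gap: 0.0264
grip_force: 49.7
```

>>> {"method": "drive_tool", "body": {
  "series": [
    [[0, 0, 0.05, 0, 0, 0], [0, 0, 0.05, 0, 0, 0], [0, 0, 0.03, 0, 0, 0], [0, 0, 0, 0, 0, 0]]
  ]
}}

```text
clock: 18.88
tcp_pos: [0.6032, -0.0375, 0.0863]
orientation: [-0.0, -0.108, 0.994, 0.0]
wrist_force: [1.1, -0.9, -1.3]
finger_gap: 0.0263
grip_force: 49.7
```

>>> {"method": "drive_tool", "body": {
  "series": [
    [[0, 0, 0.013, 0, 0, 0], [0, 0, 0.01, 0, 0, 0], [0, 0, 0, 0, 0, 0]]
  ]
}}

```text
clock: 19.25
tcp_pos: [0.6038, -0.0376, 0.0849]
orientation: [0.001, -0.108, 0.994, -0.0]
wrist_force: [-2.3, -0.2, 4.2]
finger_gap: 0.0264
grip_force: 50.2
```

>>> {"method": "drive_tool", "body": {
  "series": [
    [[0, 0, 0.01, 0, 0, 0], [0, 0, 0, 0, 0, 0]]
  ]
}}

```text
clock: 19.5
tcp_pos: [0.6045, -0.0375, 0.0849]
orientation: [0.001, -0.108, 0.994, -0.0]
wrist_force: [-3.5, 0.8, 10.2]
finger_gap: 0.0268
grip_force: 50.8
```

>>> {"method": "drive_tool", "body": {
  "series": [
    [[0, 0, 0, 0, 0, 0], [0, 0, 0, 0, 0, 0], [0, 0, 0, 0, 0, 0], [0, 0, -0.3, 0, 0, 0], [0, 0, -0.45, 0, 0, 0], [0, 0, -0.45, 0, 0, 0], [0, 0, 0, 0, 0, 0]]
  ],
  "jaw": 0.4
}}

```text
clock: 20.38
tcp_pos: [0.6063, -0.0382, 0.232]
orientation: [0.004, -0.108, 0.994, -0.001]
wrist_force: [0.3, 0.2, -0.5]
finger_gap: 0.0597
grip_force: 0.0
```

```bash
python3 st.py
```

```text
t 20.375 p [ 0.6063 -0.0382  0.232 ] yaw_y 102.4 tilt -1.0 F [ 0.3  0.2 -0.5] j [-0.19  0.37  0.1   1.29  0.   -0.41]
r 0.1137 stand ang 1.1
```

>>> {"method": "drive_tool", "body": {
  "series": [
    [[-0.001, 0.393, 0, 0, 0, 0], [-0.001, 0.393, 0, 0, 0, 0], [-0.001, 0.393, 0, 0, 0, 0], [-0.001, 0.393, 0, 0, 0, 0], [-0.001, 0.393, 0, 0, 0, 0], [0, 0, 0, 0, 0, -0.0558], [0, 0, 0, 0, 0, -0.0558], [0, 0, 0.1, 0, 0, -0.0558], [0, 0, 0.2, 0, 0, -0.0558], [0, 0, 0.25, 0, 0, -0.0558], [0, 0, 0.25, 0, 0, -0.0558], [0, 0, 0.25, 0, 0, -0.0558], [0, 0, 0.23, 0, 0, 0], [0, 0, 0, 0, 0, 0], [0, 0, 0, 0, 0, 0]]
  ],
  "jaw": -1
}}

```text
clock: 22.25
tcp_pos: [0.5536, 0.1928, 0.0734]
orientation: [-0.0, -0.661, 0.751, 0.0]
wrist_force: [-0.2, -1.0, -0.4]
finger_gap: 0.0001
grip_force: 0.0
```

```bash
python3 st.py
```

```text
t 22.25 p [0.5536 0.1928 0.0734] yaw_y 172.7 tilt -1.0 F [-0.2 -1.  -0.4] j [ 0.2   0.44 -0.2   0.93  0.   -1.24]
r 0.1232 stand ang 180.1
```

>>> {"method": "drive_tool", "body": {
  "series": [
    [[0, -0.05, 0, 0, 0, 0], [0, -0.05, 0, 0, 0, 0], [-0.0124, -0.0594, 0, 0, 0, 0.01944], [-0.0124, -0.0594, 0, 0, 0, 0.01944], [-0.0124, -0.0594, 0, 0, 0, 0.01944], [-0.0124, -0.0594, 0, 0, 0, 0.01944], [-0.0124, -0.0594, 0, 0, 0, 0.01944], [-0.0124, -0.0594, 0, 0, 0, 0.01944], [0, 0, 0, 0, 0, 0]]
  ]
}}

```text
clock: 23.38
tcp_pos: [0.6096, 0.1882, 0.0737]
orientation: [0.001, -0.513, 0.858, -0.0]
wrist_force: [0.6, 0.1, 0.4]
finger_gap: 0.0001
grip_force: 0.3
```

```bash
python3 st.py
```

```text
t 23.375 p [0.6096 0.1882 0.0737] yaw_y 151.7 tilt -1.0 F [0.6 0.1 0.4] j [ 0.17  0.52 -0.06  0.99  0.   -0.9 ]
r 0.1195 stand ang 153.3
```

>>> {"method": "drive_tool", "body": {
  "series": [
    [[-0.0124, -0.0594, 0, 0, 0, 0.01944], [-0.0124, -0.0594, 0, 0, 0, 0.01944], [-0.0124, -0.0594, 0, 0, 0, 0.01944], [-0.0124, -0.0594, 0, 0, 0, 0.01944], [-0.0124, -0.0594, 0, 0, 0, 0.01944], [-0.0124, -0.0594, 0, 0, 0, 0.01944], [-0.0124, -0.0594, 0, 0, 0, 0.01944], [-0.0124, -0.0594, 0, 0, 0, 0.01944], [-0.0124, -0.0594, 0, 0, 0, 0.01944], [-0.0124, -0.0594, 0, 0, 0, 0.01944], [-0.0124, -0.0594, 0, 0, 0, 0.01944], [-0.0124, -0.0594, 0, 0, 0, 0.01944], [-0.0124, -0.0594, 0, 0, 0, 0.01944], [0, 0, 0, 0, 0, 0]]
  ]
}}

```text
clock: 25.12
tcp_pos: [0.6828, 0.1319, 0.0736]
orientation: [0.001, -0.142, 0.99, 0.0]
wrist_force: [0.0, 0.8, 0.2]
finger_gap: -0.0002
grip_force: 0.6
```

```bash
python3 st.py
```

```text
t 25.125 p [0.6828 0.1319 0.0736] yaw_y 106.3 tilt -1.0 F [0.  0.8 0.2] j [ 0.08  0.63  0.12  1.06  0.   -0.21]
r 0.1188 stand ang 107.7
```

>>> {"method": "drive_tool", "body": {
  "series": [
    [[-0.007, -0.034, 0, 0, 0, 0.011], [-0.004, -0.02, 0, 0, 0, 0.006], [0, -0.01, 0, 0, 0, 0], [0, 0, 0, 0, 0, 0]]
  ]
}}

```text
clock: 25.62
tcp_pos: [0.6853, 0.1246, 0.0734]
orientation: [0.0, -0.114, 0.993, -0.0]
wrist_force: [0.2, 2.9, 1.0]
finger_gap: 0.0002
grip_force: 1.3
```

>>> {"method": "drive_tool", "body": {
  "series": [
    [[0, -0.015, 0, 0, 0, 0], [0, -0.015, 0, 0, 0, 0], [0, 0, 0, 0, 0, 0]]
  ]
}}

```text
clock: 26.0
tcp_pos: [0.686, 0.121, 0.0732]
orientation: [-0.0, -0.114, 0.993, -0.0]
wrist_force: [0.8, 3.0, 0.8]
finger_gap: -0.0002
grip_force: 1.3
```

```bash
python3 st.py
```

```text
t 26.0 p [0.686  0.121  0.0732] yaw_y 103.1 tilt -1.0 F [0.8 3.  0.8] j [ 0.06  0.63  0.13  1.07 -0.   -0.17]
r 0.1166 stand ang 102.3
```

>>> {"method": "drive_tool", "body": {
  "series": [
    [[0, -0.01, 0, 0, 0, 0], [0, -0.01, 0, 0, 0, 0], [0, 0, 0, 0, 0, 0]]
  ]
}}

```text
clock: 26.38
tcp_pos: [0.686, 0.1207, 0.0732]
orientation: [-0.0, -0.115, 0.993, 0.002]
wrist_force: [-0.3, 8.8, 1.4]
finger_gap: 0.0001
grip_force: 4.1
```

>>> {"method": "drive_tool", "body": {
  "series": [
    [[0, -0.01, 0, 0, 0, 0], [0, -0.01, 0, 0, 0, 0], [0, 0, 0, 0, 0, 0]]
  ]
}}

```text
clock: 26.75
tcp_pos: [0.6861, 0.1205, 0.0732]
orientation: [-0.0, -0.116, 0.993, 0.003]
wrist_force: [-0.7, 15.4, 2.4]
finger_gap: 0.0001
grip_force: 7.1
```

>>> {"method": "drive_tool", "body": {
  "series": [
    [[0, 0.15, 0, 0, 0, 0], [0, 0.15, 0, 0, 0, 0], [0, 0, -0.4, 0, 0, 0], [0, 0, -0.4, 0, 0, 0], [0, 0, -0.4, 0, 0, 0], [0, -0.2, -0.4, 0, 0, 0], [0, -0.2, -0.4, 0, 0, 0], [0, -0.2, -0.4, 0, 0, 0], [0, 0, 0, 0, 0, 0], [0, 0, 0, 0, 0, 0]]
  ]
}}

```text
clock: 28.0
tcp_pos: [0.6953, 0.0816, 0.3603]
orientation: [-0.0, -0.114, 0.993, -0.0]
wrist_force: [-0.4, -0.0, -0.3]
finger_gap: 0.0001
grip_force: 0.0
```

```bash
python3 look.py w8 pin lever_grip; python3 st.py
```

```text
[0.69531051 0.08161658 0.36034397] [-4.88383686e-04 -1.14240574e-01  9.93452985e-01 -1.39044723e-04] 28.0
pin [(0.63, [197.5, 78.4], 761)]
lever_grip [(0.92, [321.9, 132.3], 6735)]
t 28.15 p [0.6946 0.0823 0.3592] yaw_y 103.2 tilt -1.0 F [-0.2  0.4  0.3] j [ 0.    0.63  0.84  1.78 -0.   -0.23]
r 0.115 stand ang 82.6
```

View pics/w8.png

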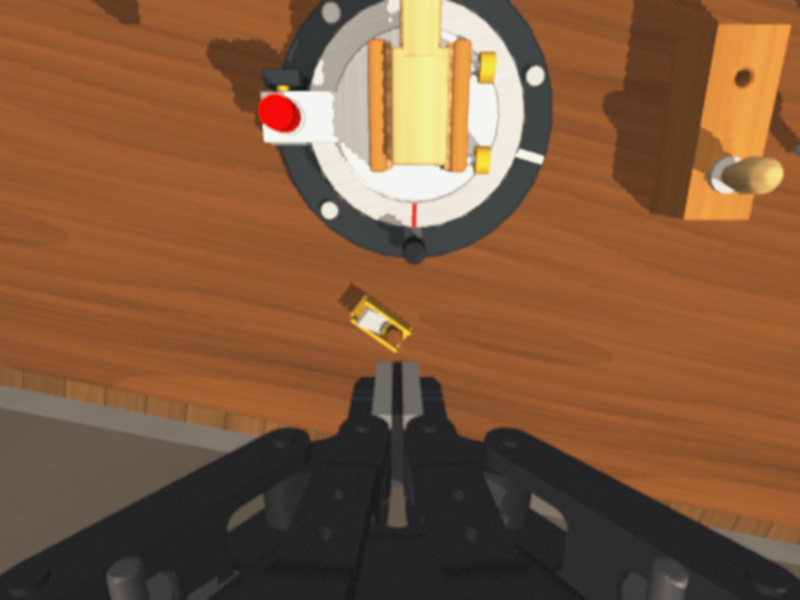

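In w8 the pin's knob is down on the lug at (195,79), the lug is against the stop, and the lever grip at (290,175) covers the red mark. The block holds only the awl, and the plane is where it was.

```bash
python3 -c "
from h import *
d=np.load('w8.npz');C=(d['K'],d['R'],d['t']);g=onz(C,(289.8,174),.086)[:2]-[.58,.0725];print(np.degrees(np.arctan2(g[1],g[0]))+77.7)
print(order.hand_in())"
```

```text
89.93933953870653
the job is handed in; nothing more can be done
None
```

I handed the job in at about 28 s: the neck is back against its stop, the index pin is fully home, the collar lever is at the red locked mark (measured 89.9°), and I touched neither the carved head nor the other tools.

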